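Find the full pin tin in the desk drawer by feel

TASK

Three identical closed pin tins lie in the top drawer of the little drawer unit, and only one of them is still full. Pull the drawer open, feel which tin is the heaviest, stand the two lighter ones flat in the wooden tray to be refilled (set down, not dropped), and finish holding the heaviest one up level, at least 20 cm above the desk; leave everything else on the desk where it is.

Things in the scene. Friction and masses are not known exactly. Their poses are not given: they have to be found in the camera images.
- unit: grey desktop unit of two drawers with white fronts, 198 mm deep, 320 mm wide, 130 mm high, fixed to the desk. Origin: centre of its underside, on the desk; x points to its back, y to its left side, z up. The drawers come out toward its -x; the front face lies 99 mm from the origin
- unit_top (a joint): pull-out of the top drawer: 0 closed, 0.148 m fully open; slides easily (about 1 N), stays where left. Inside 153 mm deep (unit x), 278 mm wide; floor 77 mm above the desk, side walls end at 108 mm, front panel at 118 mm. The tins lie in a row across it, about 88 mm apart, 69 mm behind the inside of its front wall; fully open, 142 mm of the inside stands clear of the unit's top
- unit_top_handle (a point): middle of the top drawer's pull: a level round steel bar of 11 mm diameter and 120 mm length along the unit's y, 35 mm in front of the drawer's front face (29 mm of free space behind the bar) and 97 mm above the desk; it moves with the drawer. The pull of the lower drawer lies 51 mm below it
- tin_a_mid (a point): one of three outwardly identical round steel tins, 62 mm across, 21 mm high, lids pressed on tight (the lid, the widest part, is the upper 9 mm). The full one weighs about 290 g, the others (60 to 155 g) hold only a few pins. In the top drawer at the start, in any order. This point is its centre, 10.5 mm above its underside; z points up through the lid
- tin_b_mid (a point): one of three outwardly identical round steel tins, 62 mm across, 21 mm high, lids pressed on tight (the lid, the widest part, is the upper 9 mm). The full one weighs about 290 g, the others (60 to 155 g) hold only a few pins. In the top drawer at the start, in any order. This point is its centre, 10.5 mm above its underside; z points up through the lid
- tin_c_mid (a point): one of three outwardly identical round steel tins, 62 mm across, 21 mm high, lids pressed on tight (the lid, the widest part, is the upper 9 mm). The full one weighs about 290 g, the others (60 to 155 g) hold only a few pins. In the top drawer at the start, in any order. This point is its centre, 10.5 mm above its underside; z points up through the lid
- tray: shallow light-wood tray, fixed to the desk, 160 mm (its x) by 220 mm (its y), rim 20 mm high and 7 mm thick, floor 6 mm above the desk; room for two tins side by side along its y (50 mm either side of the middle). Origin: centre of its underside, z up
- mug: a bystander on the desk, to be left alone: white mug, 95 mm high
- rubber_stamp: a bystander on the desk, to be left alone: black rubber stamp with a turned handle, 70 mm high

How it is judged (in metres and radians):
On the way:
1. the top drawer is pulled open, by at least 11 cm (value of joint unit_top above 0.11 m), for 0.2 s.
At the end, for the whole second after the job is handed in: Each tin is either flat on the tray floor, lid up, still, let go and pressing on the tray with less than 2.1 N (as only the two lighter ones can), or held up in the fingers, still, level within 20 degrees, its centre at least 20 cm above the desk, touching nothing else (((contact force between tin_a and tray between 0.2 and 2.1 N and height (world z) of tin_a_mid below 0.026 m and angle between tin_a_mid's own z axis and vertical below 0.15 rad and linear speed of tin_a below 0.03 m/s and contact force between the fingers and tin_a below 0.1 N) or (height (world z) of tin_a_mid above 0.2 m and contact force between the fingers and tin_a above 1 N and angle between tin_a_mid's own z axis and vertical below 0.35 rad and linear speed of tin_a below 0.05 m/s and contact force between tin_a and unit below 0.05 N)) and ((contact force between tin_b and tray between 0.2 and 2.1 N and height (world z) of tin_b_mid below 0.026 m and angle between tin_b_mid's own z axis and vertical below 0.15 rad and linear speed of tin_b below 0.03 m/s and contact force between the fingers and tin_b below 0.1 N) or (height (world z) of tin_b_mid above 0.2 m and contact force between the fingers and tin_b above 1 N and angle between tin_b_mid's own z axis and vertical below 0.35 rad and linear speed of tin_b below 0.05 m/s and contact force between tin_b and unit below 0.05 N)) and ((contact force between tin_c and tray between 0.2 and 2.1 N and height (world z) of tin_c_mid below 0.026 m and angle between tin_c_mid's own z axis and vertical below 0.15 rad and linear speed of tin_c below 0.03 m/s and contact force between the fingers and tin_c below 0.1 N) or (height (world z) of tin_c_mid above 0.2 m and contact force between the fingers and tin_c above 1 N and angle between tin_c_mid's own z axis and vertical below 0.35 rad and linear speed of tin_c below 0.05 m/s and contact force between tin_c and unit below 0.05 N))); the arm keeps its last pose, push and grip.
It fails at once if a tin falls or flies free of the fingers faster than 1 m/s (dropped from more than about 5 cm, or thrown) ((linear speed of tin_a above 1 m/s and contact force between the fingers and tin_a below 0.05 N) or (linear speed of tin_b above 1 m/s and contact force between the fingers and tin_b below 0.05 N) or (linear speed of tin_c above 1 m/s and contact force between the fingers and tin_c below 0.05 N)).
It fails at once if a bystander (mug or rubber stamp) is moved by more than 3 cm (distance of any of mug, rubber_stamp from where it was at the start of the episode above 0.03 m).
It also fails if it takes over 72 s, if anything falls off the work surface, if the arm or the gripper's body presses on something with over 40 N, if the wrist force passes 120 N, or if a joint passes its speed limit or range.

ROBOT

A 6-joint arm with a two-finger parallel gripper is mounted at the origin on a cart in front of the work surface, level with it; the furniture and walls round the work are solid. World frame = base frame: x ahead of the robot, y to its left, z up, the work surface at z = 0. Lengths are in m, angles in degrees, forces in N, time in s.
With the tool pointing down it reaches from about 0.25 to 0.725 m from the base axis. Payload 9.7 kg.
Tool frame: the origin (TCP) lies between the finger pads; the fingertips stand 17 mm ahead of it and the grasp point (between the pads) lies 2 mm behind it; z points along the fingers, y is the direction in which the jaws open and shut (so a half turn about z gives the same grasp; the last joint's range is limited). The gripper opens to 85 mm and grips with 20 to 120 N. Pads are 22 mm wide; open, the fingers measure 114 mm over their backs; the gripper's body (76 mm by 85 mm) begins 54 mm behind the grasp point. The pads swing forward as they close: fully open they stand 13 mm farther back than shut.
Start: joints at [67.265, 4.979, 10.078, 95.1, 0, 90], TCP at [0.213, 0.507, 0.248] pointing down, gripper open.
Joint ranges: [-179.16, 179.16], [-48.56, 103.87], [-65.8, 70.77], [-126.05, 130.52], [-82.76, 87.17], [-180, 180]. Speed limits (degrees/s): [127.2, 127.2, 147.25, 180, 180, 180].

INTERFACE

Orientations are given as [roll, pitch, yaw] about the fixed x, y, z axes, in that order (R = Rz(yaw) Ry(pitch) Rx(roll)).
In Python, from workcell import monitor, cams, order gives the robot as it stands. The module is installed in compiled form; this text tells all that it offers.
- The arm moves only by the shell command python3 -m handwheel 'ROWS' [OPENING] [FORCE]. ROWS is JSON, a list of rows, each a list of 6 numbers: the shift along the tool's x, y, z in m, then the turn, a rotation vector about the tool's x, y, z in degrees. In form: [[tx, ty, tz, wx, wy, wz], ...]. A call has exactly 8 rows; each row shifts and turns the commanded pose from where the row before left it, along the tool's axes as they then stand; what a row does not reach is not made up. A row lasts 1/12 s, in which the tool goes at most 41.7 mm and 7.16 degrees, less where a joint would pass 70% of its speed; a pose out of reach is approached as far as the arm can. A call is refused whole if a number of a shift passes 0.0417 or a number of a turn 7.16, either way. A call with a gripper value outside its range is refused whole. OPENING is the opening, from -1 (shut) to 1 (fully open), set as the call begins (- or left out, the last holds). The fingers move at their own pace and stop on an object; FORCE is the grip in N (left out, the last holds). Time passes only in rows, so rows that do not move let the fingers close, or fill a call up. It gives the time, the measured TCP pose, the force and the opening at its end, in the units of the state.
- monitor.get_obs(): the state, without advancing time (a new reading comes with each control period).
- cams.camera(name): name is "scene" or "top"; returns a dict with "img" (384x512x3 uint8, red, green, blue), "depth" (384x512 float32, m along the optical axis (not along the pixel's ray), 0 where there is no reading), "fx", "fy", "cx", "cy" (pixels), "distortion" ([k1, k2, p1, p2, k3] as OpenCV has them; the pictures are not rectified), "rvec" (rotation vector, rad) and "tvec" (3), from world to camera coordinates, as OpenCV has them. Camera axes: x right, y down, z forward; pixel columns grow to the right and rows downward; lengths in m; the calibration is good to about 2 mm. A picture is of the moment at which its call begins.
- order.job_done(): hands the job in, once; it reports no verdict.
The state is a dict: "time": time; "q": joint angles; "qd": joint speeds; "joint_efforts": joint torques, N m; "ee_pos": TCP position; "tcp_rot": TCP orientation; "wrist_force": force on the tool from outside, world axes, zero at the start; "torque": the same for the moment, N m; "opening": finger opening in m.
Only numpy, scipy, OpenCV 4.12 (cv2) and the standard library are available. Lean on these libraries where they do the work, as an engineer would, in place of code of your own. Each camera call takes 0.05 s, during which the arm holds its last target. There are 200 camera calls.

## Working session

There is one attempt and no reset: what is moved stays moved. The work goes in short steps, Python scripts to look and compute and a shell command to move; the robot and the scene stay as the last step left them, time stands still between calls to the robot, and variables do not carry over. Pictures are saved under pics/ and viewed, about 8 in all and at most 12, crops included, and the job is handed in when it is done.

```bash
mkdir -p pics
cat > h.py <<'E'
import numpy as np, cv2
from workcell import monitor, cams, order
from scipy.spatial.transform import Rotation as R
def grab(n,fn=None):
    c=cams.camera(n)
    if fn: cv2.imwrite('pics/'+fn,c['img'][:,:,::-1])
    return c
def K(c): return np.array([[c['fx'],0,c['cx']],[0,c['fy'],c['cy']],[0,0,1.]])
def cast(c,uv,z):
    uv=np.array(uv,float).reshape(-1,1,2)
    p=cv2.undistortPoints(uv,K(c),np.array(c['distortion'],float)).reshape(-1,2)
    Rm=cv2.Rodrigues(np.array(c['rvec'],float))[0]; t=np.array(c['tvec'],float).ravel()
    o=-Rm.T@t; d=np.c_[p,np.ones(len(p))]@Rm
    return o+d*((z-o[2])/d[:,2])[:,None]
def cloud(c):
    v,u=np.mgrid[0:384,0:512]; 
    p=cv2.undistortPoints(np.stack([u,v],-1).reshape(-1,1,2).astype(float),K(c),np.array(c['distortion'],float)).reshape(-1,2)
    Rm=cv2.Rodrigues(np.array(c['rvec'],float))[0]; t=np.array(c['tvec'],float).ravel()
    P=np.c_[p,np.ones(len(p))]*c['depth'].reshape(-1,1)
    return ((P-t)@Rm).reshape(384,512,3)
E
python3 - <<'E'
from h import *
a=grab('scene');b=grab('top')
cv2.imwrite('pics/1.png',cv2.cvtColor(np.hstack([a['img'],b['img']]),4)[:, :]) if 0 else None
im=np.vstack([a['img'],b['img']])[:,:,::-1]
cv2.imwrite('pics/s.png',a['img'][:,:,::-1]);cv2.imwrite('pics/t.png',b['img'][:,:,::-1])
for c in(a,b):
    Rm=cv2.Rodrigues(np.array(c['rvec'],float))[0];print(-Rm.T@np.array(c['tvec']).ravel(),Rm[2])
print(monitor.get_obs())
E
```

```text
[ 0.0203301  -0.46358571  0.78005499] [ 0.60631279  0.38220048 -0.69735758]
[ 0.53842095 -0.09927881  1.06052455] [ 0.06460875 -0.01044781 -0.99785598]
{'time': 0.1, 'q': array([ 6.72644928e+01,  5.00740622e+00,  1.00372274e+01,  9.50999163e+01,
       -1.26142156e-03,  9.00003595e+01]), 'qd': array([-0.00202646, -0.10733305,  0.04279875,  0.00652318, -0.04942499,
        0.01471793]), 'joint_efforts': array([ 1.86767727e-03, -5.21562481e+01,  4.65653622e+01,  1.60198845e-02,
        7.97743269e-05, -9.45058389e-06]), 'ee_pos': array([0.21249125, 0.50707849, 0.24764334]), 'tcp_rot': array([-1.79929905e+02,  1.26186045e-03,  1.57264135e+02]), 'wrist_force': array([-0.53888368,  0.02276444,  0.08266644]), 'torque': array([-0.00462221, -0.01097342,  0.02997543]), 'opening': 0.08586005484008852}
```

View pics/s.png

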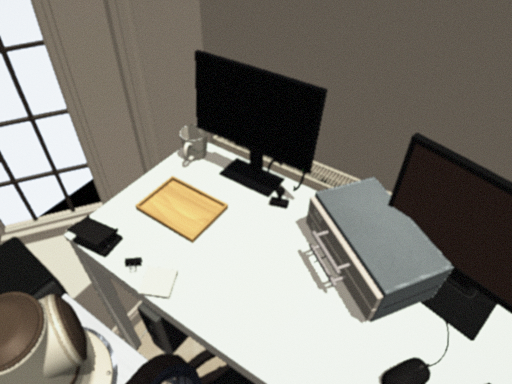

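View pics/t.png

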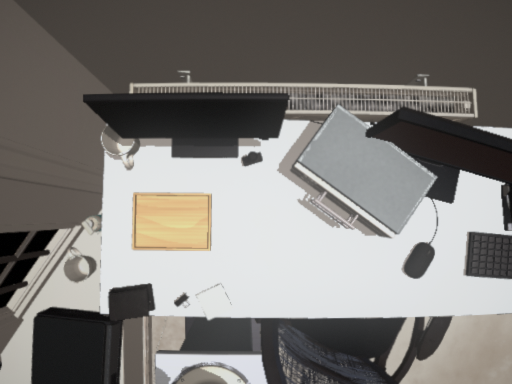

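The scene view shows the unit at right (roof about (380,230), pulls near (325,255)), the tray at (182,207) and the mug at (192,145). In the top view the unit roof is at (365,170), the pulls around (330,212), the tray at (172,222) and the mug at (118,140).

Run:
```python
from h import *
c=grab('top');P=cloud(c);im=c['img']
Z=P[...,2]
print('desk z',np.median(Z[270:300,240:330]))
# unit roof
m=((abs(Z-.13)<.012)&(P[...,0]>.2)).astype(np.uint8); m[:,:270]=0;m=cv2.morphologyEx(m,cv2.MORPH_OPEN,np.ones((5,5)))
cs,_=cv2.findContours(m,0,1);k=max(cs,key=cv2.contourArea)
print(cv2.minAreaRect(k))
box=cv2.boxPoints(cv2.minAreaRect(k));W=cast(c,box,.13);print(W.round(4));print([np.linalg.norm(W[i]-W[(i+1)%4]).round(4) for i in range(4)],W.mean(0))
for n in('top','scene'):
    d=c if n=='top' else grab(n)
    hsv=cv2.cvtColor(d['img'],cv2.COLOR_RGB2HSV)
    m=cv2.inRange(hsv,(8,60,100),(28,255,255));cs,_=cv2.findContours(m,0,1);k=max(cs,key=cv2.contourArea)
    r=cv2.minAreaRect(k) 
    if n=='top': box=cv2.boxPoints(r)
    else: box=cv2.approxPolyDP(k,15,True).reshape(-1,2)
    W=cast(d,box,.02);print(n,W.round(4).tolist(),W.mean(0))
# handle points by depth
Rg=(Z>.085)&(Z<.108)&(P[...,0]>.25)&(P[...,1]<0)
v,u=np.nonzero(Rg[170:240,290:360]);print(len(u));print(P[170:240,290:360][Rg[170:240,290:360]].round(3)[::6].tolist())
# stamp / others: clusters above desk
m=((Z>.03)&(Z<.25)).astype(np.uint8);n,l,s,ce=cv2.connectedComponentsWithStats(m)
for i in range(1,n):
    if s[i,4]>15: q=P[l==i];print(s[i],q.mean(0).round(3),q[:,2].max().round(3))
cv2.imwrite('pics/c.png',cv2.resize(im[100:250,270:450],None,fx=4,fy=4)[:,:,::-1])
```

```text
desk z -0.000396579715552994
((368.4699401855469, 168.19981384277344), (127.25149536132812, 72.53157043457031), 36.72410583496094)
[[ 0.6808 -0.2229  0.13  ]
 [ 0.8321 -0.3364  0.13  ]
 [ 0.6375 -0.6014  0.13  ]
 [ 0.4895 -0.4812  0.13  ]]
[np.float64(0.1891), np.float64(0.3288), np.float64(0.1907), np.float64(0.3214)] [ 0.6599707  -0.41046065  0.13      ]
top [[0.6017, 0.221, 0.02], [0.6022, 0.0018, 0.02], [0.4447, 0.0008, 0.02], [0.443, 0.2183, 0.02]] [0.52290313 0.11048459 0.02      ]
scene [[0.6003, 0.2139, 0.02], [0.4416, 0.2078, 0.02], [0.4399, -0.0079, 0.02], [0.5964, -0.0032, 0.02]] [0.5195299  0.10265786 0.02      ]
422
[[0.659, -0.231, 0.089], [0.652, -0.24, 0.103], [0.648, -0.244, 0.094], [0.644, -0.25, 0.106], [0.64, -0.254, 0.092], [0.636, -0.262, 0.107], [0.631, -0.299, 0.106], [0.626, -0.275, 0.108], [0.622, -0.281, 0.087], [0.617, -0.289, 0.089], [0.613, -0.294, 0.104], [0.608, -0.299, 0.101], [0.603, -0.3, 0.096], [0.601, -0.305, 0.1], [0.598, -0.311, 0.093], [0.596, -0.315, 0.09], [0.593, -0.3, 0.098], [0.59, -0.297, 0.1], [0.588, -0.293, 0.095], [0.587, -0.355, 0.1
[... 925 characters left out ...]
26, -0.346, 0.097], [0.526, -0.37, 0.099], [0.523, -0.351, 0.101], [0.523, -0.367, 0.097], [0.521, -0.355, 0.103], [0.521, -0.371, 0.101], [0.518, -0.364, 0.1], [0.515, -0.36, 0.103], [0.513, -0.361, 0.101], [0.513, -0.377, 0.099], [0.51, -0.377, 0.101], [0.505, -0.372, 0.1]]
[    0    26   512   207 24374] [ 0.89  -0.018  0.15 ] 0.25
[  291   104   221   135 13441] [ 0.653 -0.44   0.13 ] 0.25
[ 101  121  182   48 3307] [0.739 0.058 0.172] 0.25
[248 151  10  11  84] [ 0.7   -0.115  0.066] 0.072
[410 247  23  29 322] [ 0.41  -0.591  0.034] 0.04
[  0 256  12   8  69] [0.413 0.574 0.055] 0.08
[ 108  287   41   34 1111] [0.3   0.218 0.053] 0.064
[262 353  39  31 632] [ 0.127 -0.177  0.06 ] 0.094
```

View pics/c.png

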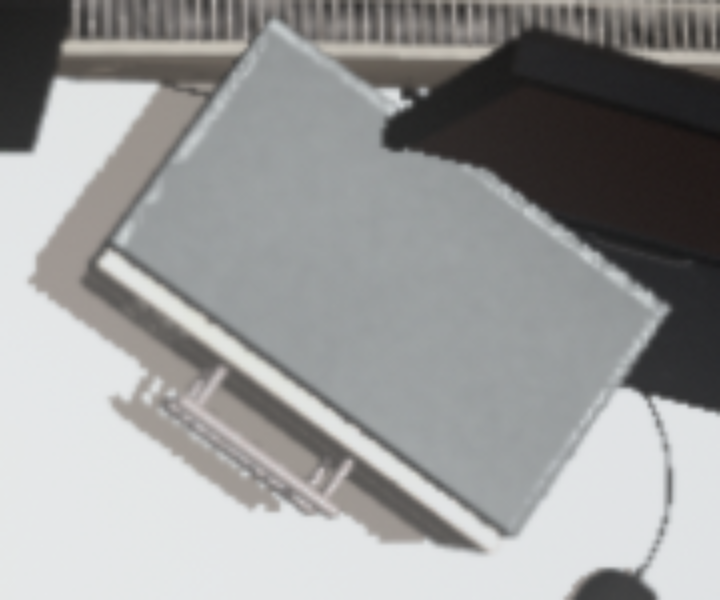

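The crop shows the white front panel from (100,260) to (490,550) and the upper pull from (170,390) to (335,512). Next I'll fit the pull and the unit axis precisely.

```bash
cat >> h.py <<'E'
def plan(target,yaw,n,obs=None):
    """print n rows from measured pose to target (tool-down), straight line + even turn"""
    o=monitor.get_obs(); p=np.array(o['ee_pos']); r=R.from_euler('xyz',o['tcp_rot'],degrees=True)
    g=R.from_euler('xyz',[180,0,yaw],degrees=True); w=(r.inv()*g).as_rotvec(degrees=True)/n
    d=(np.array(target)-p)/n
    print('shift/row',np.linalg.norm(d).round(4),'turn/row',w.round(2))
    for i in range(n):
        rr=r*R.from_rotvec(w*i,degrees=True)
        print([float(x) for x in rr.inv().apply(d).round(4)]+[float(x) for x in w.round(2)],end=',\n' if i%8<7 else '\n\n')
E
python3 - <<'E'
from h import *
for n in('top','scene'):
    c=grab(n);P=cloud(c);Z=P[...,2]
    for off in (0,):
        yaw=np.radians(-36.5);X=np.array([np.cos(yaw),np.sin(yaw)]);Y=np.array([-X[1],X[0]])
        O=np.array([.657,-.407]);u=(P[...,:2]-O)@X;v=(P[...,:2]-O)@Y
        roof=(abs(Z-.13)<.008)&(abs(u)<.13)&(abs(v)<.2)
        for vv in (-.12,-.06,0,.06,.12):
            s=roof&(abs(v-vv)<.015); print(n,'roof v',vv,'front u',np.percentile(u[s],1).round(4),'back',np.percentile(u[s],99).round(4),'z',np.median(Z[s]).round(4))
        s=roof&(abs(u)<.05);print(' side v',np.percentile(v[s],[1,99]).round(4))
        b=(Z>.088)&(Z<.108)&(u>-.16)&(u<-.118)&(abs(v)<.1)
        print(' bar n',b.sum(),'v',v[b].min().round(4),v[b].max().round(4))
        for vv in(-.045,-.02,0,.02,.045):
            s=b&(abs(v-vv)<.01);print('  ',vv,u[s].mean().round(4),np.ptp(u[s]).round(4),Z[s].mean().round(4))
        f=(Z>.06)&(Z<.115)&(u>-.115)&(u<-.08)&(abs(v)<.15)
        print(' panel u',np.median(u[f]) if f.any() else None)
plan([.55,-.322,.25],53.5,24)
E
```

```text
top roof v -0.12 front u -0.0871 back 0.0921 z 0.1295
top roof v -0.06 front u -0.0873 back 0.115 z 0.1295
top roof v 0 front u -0.0875 back 0.09 z 0.1297
top roof v 0.06 front u -0.0884 back 0.0892 z 0.1296
top roof v 0.12 front u -0.0876 back 0.0911 z 0.1295
 side v [-0.1552  0.1572]
 bar n 248 v -0.065 0.0643
   -0.045 -0.1343 0.0254 0.1005
   -0.02 -0.1393 0.0103 0.1015
   0 -0.1395 0.0102 0.101
   0.02 -0.1395 0.0104 0.1005
   0.045 -0.134 0.0244 0.1003
 panel u -0.10307906589464166
scene roof v -0.12 front u -0.0874 back 0.0922 z 0.131
scene roof v -0.06 front u -0.0885 back 0.1182 z 0.1306
scene roof v 0 front u -0.0874 back 0.0923 z 0.1312
scene roof v 0.06 front u -0.0884 back 0.0775 z 0.1315
scene roof v 0.12 front u -0.0894 back 0.0913 z 0.13
 side v [-0.1601  0.1521]
 bar n 287 v -0.0673 0.0618
   -0.045 -0.1357 0.0247 0.1014
   -0.02 -0.1394 0.0092 0.1023
   0 -0.1395 0.0109 0.1018
   0.02 -0.1399 0.0103 0.1017
   0.045 -0.1349 0.0253 0.1021
 panel u -0.10251505238216004
shift/row 0.0373 turn/row [-0.    0.    4.32]
[-0.0263, -0.0264, -0.0001, -0.0, 0.0, 4.32],
[-0.0282,
[... 326 characters left out ...]
8, -0.0001, -0.0, 0.0, 4.32],
[-0.0371, -0.004, -0.0001, -0.0, 0.0, 4.32],
[-0.0373, -0.0012, -0.0001, -0.0, 0.0, 4.32],
[-0.0373, 0.0016, -0.0001, -0.0, 0.0, 4.32],
[-0.037, 0.0044, -0.0001, -0.0, 0.0, 4.32],
[-0.0366, 0.0072, -0.0001, -0.0, 0.0, 4.32],
[-0.036, 0.0099, -0.0001, -0.0, 0.0, 4.32],
[-0.0351, 0.0126, -0.0001, -0.0, 0.0, 4.32]

[-0.0341, 0.0152, -0.0001, -0.0, 0.0, 4.32],
[-0.0328, 0.0177, -0.0001, -0.0, 0.0, 4.32],
[-0.0314, 0.0202, -0.0001, -0.0, 0.0, 4.32],
[-0.0298, 0.0225, -0.0001, -0.0, 0.0, 4.32],
[-0.028, 0.0246, -0.0001, -0.0, 0.0, 4.32],
[-0.0261, 0.0267, -0.0001, -0.0, 0.0, 4.32],
[-0.024, 0.0286, -0.0001, -0.0, 0.0, 4.32],
[-0.0218, 0.0303, -0.0001, -0.0, 0.0, 4.32]
```

```bash
python3 -m handwheel '[[-0.0263,-0.0264,0,0,0,4.32],[-0.0282,-0.0244,0,0,0,4.32],[-0.03,-0.0222,0,0,0,4.32],[-0.0316,-0.0198,0,0,0,4.32],[-0.033,-0.0174,0,0,0,4.32],[-0.0342,-0.0149,0,0,0,4.32],[-0.0352,-0.0123,0,0,0,4.32],[-0.0361,-0.0096,0,0,0,4.32]]' -0.4
python3 -m handwheel '[[-0.0367,-0.0068,0,0,0,4.32],[-0.0371,-0.004,0,0,0,4.32],[-0.0373,-0.0012,0,0,0,4.32],[-0.0373,0.0016,0,0,0,4.32],[-0.037,0.0044,0,0,0,4.32],[-0.0366,0.0072,0,0,0,4.32],[-0.036,0.0099,0,0,0,4.32],[-0.0351,0.0126,0,0,0,4.32]]'
python3 -m handwheel '[[-0.0341,0.0152,0,0,0,4.32],[-0.0328,0.0177,0,0,0,4.32],[-0.0314,0.0202,0,0,0,4.32],[-0.0298,0.0225,0,0,0,4.32],[-0.028,0.0246,0,0,0,4.32],[-0.0261,0.0267,0,0,0,4.32],[-0.024,0.0286,0,0,0,4.32],[-0.0218,0.0303,0,0,0,4.32]]'
python3 -c "
from h import *
plan([.545,-.324,.098],53.5,8)"
```

```text
time: 0.97
ee_pos: [0.3251, 0.2292, 0.2484]
tcp_rot: [180.0, 0.0, 122.5]
wrist_force: [0.7, -0.1, 0.2]
opening: 0.0256
time: 1.63
ee_pos: [0.4381, -0.0475, 0.2485]
tcp_rot: [180.0, -0.0, 87.9]
wrist_force: [0.8, 0.2, 0.3]
opening: 0.0257
time: 2.3
ee_pos: [0.5509, -0.3238, 0.2481]
tcp_rot: [180.0, -0.0, 53.4]
wrist_force: [1.6, 1.6, 1.1]
opening: 0.0254
shift/row 0.0188 turn/row [ 0.   -0.   -0.02]
[-0.0005, -0.0006, 0.0188, 0.0, -0.0, -0.02],
[-0.0005, -0.0006, 0.0188, 0.0, -0.0, -0.02],
[-0.0005, -0.0006, 0.0188, 0.0, -0.0, -0.02],
[-0.0005, -0.0006, 0.0188, 0.0, -0.0, -0.02],
[-0.0005, -0.0006, 0.0188, 0.0, -0.0, -0.02],
[-0.0005, -0.0006, 0.0188, 0.0, -0.0, -0.02],
[-0.0005, -0.0006, 0.0188, 0.0, -0.0, -0.02],
[-0.0005, -0.0006, 0.0188, 0.0, -0.0, -0.02]
```

```bash
python3 -m handwheel '[[-0.0005,-0.0006,0.0188,0,0,0],[-0.0005,-0.0006,0.0188,0,0,0],[-0.0005,-0.0006,0.0188,0,0,0],[-0.0005,-0.0006,0.0188,0,0,0],[-0.0005,-0.0006,0.0188,0,0,0],[-0.0005,-0.0006,0.0188,0,0,0],[-0.0005,-0.0006,0.0188,0,0,0],[-0.0005,-0.0006,0.0188,0,0,0]]'
python3 -m handwheel '[[0,0,0,0,0,0],[0,0,0,0,0,0],[0,0,0,0,0,0],[0,0,0,0,0,0],[0,0,0,0,0,0],[0,0,0,0,0,0],[0,0,0,0,0,0],[0,0,0,0,0,0]]' -1 40
```

```text
time: 2.97
ee_pos: [0.5443, -0.3222, 0.0968]
tcp_rot: [-180.0, 0.0, 53.6]
wrist_force: [0.1, 0.2, -0.4]
opening: 0.0257
time: 3.63
ee_pos: [0.5429, -0.3215, 0.0952]
tcp_rot: [-179.7, 0.0, 53.6]
wrist_force: [-0.6, -0.3, -26.0]
opening: 0.0094
```

```bash
python3 -m handwheel '[[0,-0.008,0,0,0,0],[0,-0.018,0,0,0,0],[0,-0.021,0,0,0,0],[0,-0.021,0,0,0,0],[0,-0.021,0,0,0,0],[0,-0.021,0,0,0,0],[0,-0.021,0,0,0,0],[0,-0.013,0,0,0,0]]'
python3 -m handwheel '[[0,0,0,0,0,0],[0,0,0,0,0,0],[0,0,0,0,0,0],[0,0,0,0,0,0],[0,0,0,0,0,0],[0,0,0,0,0,0],[0,0,0,0,0,0],[0,0,0,0,0,0]]' -0.3
python3 -m handwheel '[[0,0,-0.02,0,0,0],[0,0,-0.035,0,0,0],[0,0,-0.035,0,0,0],[0,0,-0.035,0,0,0],[-0.03,-0.02,-0.02,0,0,0],[-0.03,-0.02,0,0,0,0],[-0.03,-0.02,0,0,0,0],[-0.03,-0.02,0,0,0,0]]'
python3 - <<'E'
from h import *
a=grab('scene','s2.png');b=grab('top')
cv2.imwrite('pics/c2.png',np.hstack([cv2.resize(b['img'][100:300,250:450],None,fx=2,fy=2),cv2.resize(a['img'][150:350,270:470],None,fx=2,fy=2)])[:,:,::-1])
E
```

```text
time: 4.3
ee_pos: [0.4262, -0.2364, 0.0956]
tcp_rot: [-179.8, 0.2, 53.6]
wrist_force: [59.0, -52.0, -57.7]
opening: 0.0093
time: 4.97
ee_pos: [0.4286, -0.2368, 0.0979]
tcp_rot: [-180.0, -0.0, 53.6]
wrist_force: [0.8, 0.8, -0.1]
opening: 0.0299
time: 5.63
ee_pos: [0.2918, -0.2861, 0.2432]
tcp_rot: [180.0, 0.0, 53.6]
wrist_force: [0.2, -1.1, 0.7]
opening: 0.0294
```

View pics/c2.png

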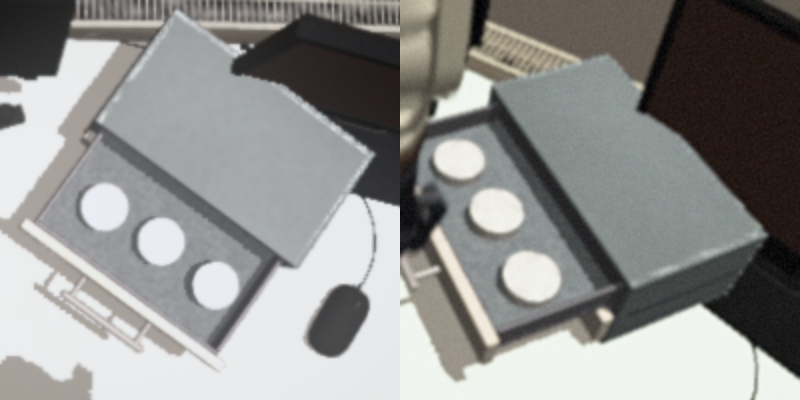

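The drawer is open. In the 2x top crop the three white lids are at (103,207), (161,241) and (216,285).

```bash
cat >> h.py <<'E'
def tins(c,guess,z=.098,r=14):
    g=cv2.cvtColor(c['img'],cv2.COLOR_RGB2GRAY);out=[]
    for (x,y) in guess:
        x,y=int(x),int(y); s=g[y-20:y+20,x-20:x+20]
        th=cv2.threshold(s,0,255,cv2.THRESH_OTSU)[1]
        n,l,st,ce=cv2.connectedComponentsWithStats(th); i=l[20,20]
        k=max(cv2.findContours((l==i).astype(np.uint8),0,1)[0],key=cv2.contourArea)
        (ex,ey),ax,_=cv2.fitEllipse(k)
        out.append(np.r_[cast(c,[[ex+x-20,ey+y-20]],z)[0],ax])
    return np.array(out)
E
python3 - <<'E'
from h import *
b=grab('top');a=grab('scene')
A=tins(b,[(301.5,203.5),(330.5,220.5),(358,242.5)]);B=tins(a,[(299,230),(318,255.5),(335.5,288)])
print(A.round(4));print(B.round(4))
for c,T in((b,A),(a,B)):
    P=cloud(c);
    for t in T:
        q=P[(np.hypot(P[...,0]-t[0],P[...,1]-t[1])<.04)&(P[...,2]>.09)&(P[...,2]<.106)]
        print(q.shape,((q[:,:2].min(0)+q[:,:2].max(0))/2).round(4),np.median(q[:,2]).round(4))
d=A[0,:2]-A[2,:2];print(np.linalg.norm(d),np.degrees(np.arctan2(d[1],d[0])))
E
```

```text
[[ 0.5722 -0.2425  0.098  22.604  22.771 ]
 [ 0.5274 -0.3154  0.098  22.2875 23.132 ]
 [ 0.4703 -0.3868  0.098  22.4185 23.0047]]
[[ 0.5718 -0.2445  0.098  18.7002 25.6404]
 [ 0.5273 -0.3175  0.098  20.7693 26.5926]
 [ 0.4702 -0.3887  0.098  23.6835 28.7307]]
(454, 3) [ 0.5735 -0.2428] 0.0976
(442, 3) [ 0.5271 -0.3151] 0.0973
(450, 3) [ 0.4698 -0.3852] 0.0973
(412, 3) [ 0.5708 -0.2436] 0.098
(515, 3) [ 0.5274 -0.3171] 0.0987
(586, 3) [ 0.4698 -0.3884] 0.0984
0.17666612597143058 54.7669270371019
```

```bash
python3 -c "
from h import *
plan([.470,-.3875,.16],53.5,8)"
```

```text
shift/row 0.0276 turn/row [ 0.01 -0.   -0.01]
[0.0031, 0.0254, 0.0104, 0.01, -0.0, -0.01],
[0.0031, 0.0254, 0.0104, 0.01, -0.0, -0.01],
[0.0031, 0.0254, 0.0104, 0.01, -0.0, -0.01],
[0.0031, 0.0254, 0.0104, 0.01, -0.0, -0.01],
[0.003, 0.0254, 0.0104, 0.01, -0.0, -0.01],
[0.003, 0.0254, 0.0104, 0.01, -0.0, -0.01],
[0.003, 0.0254, 0.0104, 0.01, -0.0, -0.01],
[0.003, 0.0254, 0.0104, 0.01, -0.0, -0.01]
```

```bash
python3 -m handwheel '[[0.0035,0.029,0.002,0,0,0],[0.0035,0.029,0.002,0,0,0],[0.0035,0.029,0.01,0,0,0],[0.0035,0.029,0.015,0,0,0],[0.0035,0.029,0.02,0,0,0],[0.0035,0.029,0.02,0,0,0],[0.0035,0.029,0.014,0,0,0],[0,0,0,0,0,0]]' 0.75 50
python3 -c "
from h import *
plan([.470,-.3875,.094],53.5,6)"
```

```text
time: 6.5
ee_pos: [0.4744, -0.3864, 0.1531]
tcp_rot: [-179.6, -0.0, 53.7]
wrist_force: [0.2, -0.5, -0.7]
opening: 0.0745
shift/row 0.0099 turn/row [-0.06 -0.01  0.04]
[-0.0006, -0.0004, 0.0098, -0.06, -0.01, 0.04],
[-0.0006, -0.0004, 0.0098, -0.06, -0.01, 0.04],
[-0.0006, -0.0004, 0.0098, -0.06, -0.01, 0.04],
[-0.0006, -0.0004, 0.0098, -0.06, -0.01, 0.04],
[-0.0006, -0.0005, 0.0098, -0.06, -0.01, 0.04],
[-0.0006, -0.0005, 0.0098, -0.06, -0.01, 0.04],
```

```bash
python3 -m handwheel '[[-0.0006,-0.0004,0.0098,0,0,0],[-0.0006,-0.0004,0.0098,0,0,0],[-0.0006,-0.0004,0.0098,0,0,0],[-0.0006,-0.0005,0.0098,0,0,0],[-0.0006,-0.0005,0.0098,0,0,0],[-0.0006,-0.0005,0.0098,0,0,0],[0,0,0,0,0,0],[0,0,0,0,0,0]]'
```

```text
time: 7.17
ee_pos: [0.466, -0.3878, 0.1007]
tcp_rot: [-180.0, -0.0, 53.6]
wrist_force: [0.5, 0.4, 0.3]
opening: 0.0746
```

```bash
python3 -m handwheel '[[0.0026,0.003,0.003,0,0,0],[0,0,0.003,0,0,0],[0,0,0,0,0,0],[0,0,0,0,0,0],[0,0,0,0,0,0],[0,0,0,0,0,0],[0,0,0,0,0,0],[0,0,0,0,0,0]]'
python3 -m handwheel '[[0,0,0,0,0,0],[0,0,0,0,0,0],[0,0,0,0,0,0],[0,0,0,0,0,0],[0,0,0,0,0,0],[0,0,0,0,0,0],[0,0,0,0,0,0],[0,0,0,0,0,0]]' -1 50
python3 -m handwheel '[[0,0,-0.005,0,0,0],[0,0,-0.015,0,0,0],[0,0,-0.02,0,0,0],[0,0,-0.02,0,0,0],[0,0,-0.005,0,0,0],[0,0,0,0,0,0],[0,0,0,0,0,0],[0,0,0,0,0,0]]'
python3 -m handwheel '[[0,0,0,0,0,0],[0,0,0,0,0,0],[0,0,0,0,0,0],[0,0,0,0,0,0],[0,0,0,0,0,0],[0,0,0,0,0,0],[0,0,0,0,0,0],[0,0,0,0,0,0]]'
```

```text
time: 7.83
ee_pos: [0.4705, -0.3877, 0.0952]
tcp_rot: [180.0, 0.0, 53.6]
wrist_force: [-0.0, 0.1, 0.0]
opening: 0.0748
time: 8.5
ee_pos: [0.4709, -0.388, 0.096]
tcp_rot: [179.9, 0.0, 53.6]
wrist_force: [0.1, -0.4, 4.9]
opening: 0.0588
time: 9.17
ee_pos: [0.4701, -0.3873, 0.1585]
tcp_rot: [-179.9, -0.0, 53.6]
wrist_force: [-0.2, -0.0, -0.9]
opening: 0.0586
time: 9.83
ee_pos: [0.4705, -0.3877, 0.1601]
tcp_rot: [180.0, -0.0, 53.6]
wrist_force: [0.2, 0.2, -1.5]
opening: 0.0587
```

Run:
```python
from h import *
f=[]
for i in range(6): a=grab('scene'); f.append(monitor.get_obs()['wrist_force'][2])
print(np.round(f,2),np.mean(f))
cv2.imwrite('pics/c3.png',cv2.resize(a['img'][130:330,230:430],None,fx=3,fy=3)[:,:,::-1])
plan([.523,.057,.16],90,16)
```

```text
[-1.97 -0.85 -0.48 -0.23 -1.28 -1.65] -1.0778345078743266
shift/row 0.028 turn/row [ 0.    0.   -2.28]
[0.0243, -0.0139, 0.0, 0.0, 0.0, -2.28],
[0.0248, -0.0129, 0.0, 0.0, 0.0, -2.28],
[0.0253, -0.0119, 0.0, 0.0, 0.0, -2.28],
[0.0258, -0.0109, 0.0, 0.0, 0.0, -2.28],
[0.0262, -0.0098, 0.0, 0.0, 0.0, -2.28],
[0.0266, -0.0088, 0.0, 0.0, 0.0, -2.28],
[0.0269, -0.0077, 0.0, 0.0, 0.0, -2.28],
[0.0272, -0.0066, 0.0, 0.0, 0.0, -2.28]

[0.0274, -0.0056, 0.0, 0.0, 0.0, -2.28],
[0.0276, -0.0045, 0.0, 0.0, 0.0, -2.28],
[0.0278, -0.0034, 0.0, 0.0, 0.0, -2.28],
[0.0279, -0.0023, 0.0, 0.0, 0.0, -2.28],
[0.028, -0.0012, 0.0, 0.0, 0.0, -2.28],
[0.028, -0.0, 0.0, 0.0, 0.0, -2.28],
[0.028, 0.0011, 0.0, 0.0, 0.0, -2.28],
[0.0279, 0.0022, 0.0, 0.0, 0.0, -2.28]
```

View pics/c3.png

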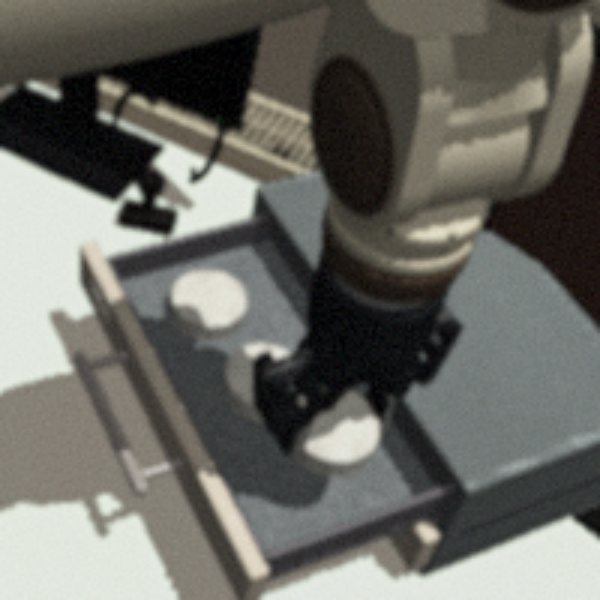

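The tin hangs in the fingers over the drawer near (345,430). The mean load is about 1.1 N, so it is a light one and goes to the tray.

```bash
python3 -m handwheel '[[0.0243,-0.0139,0,0,0,-2.28],[0.0248,-0.0129,0,0,0,-2.28],[0.0253,-0.0119,0,0,0,-2.28],[0.0258,-0.0109,0,0,0,-2.28],[0.0262,-0.0098,0,0,0,-2.28],[0.0266,-0.0088,0,0,0,-2.28],[0.0269,-0.0077,0,0,0,-2.28],[0.0272,-0.0066,0,0,0,-2.28]]'
python3 -m handwheel '[[0.0274,-0.0056,0,0,0,-2.28],[0.0276,-0.0045,0,0,0,-2.28],[0.0278,-0.0034,0,0,0,-2.28],[0.0279,-0.0023,0,0,0,-2.28],[0.028,-0.0012,0,0,0,-2.28],[0.028,0,0,0,0,-2.28],[0.028,0.0011,0,0,0,-2.28],[0.0279,0.0022,0,0,0,-2.28]]'
python3 -m handwheel '[[0,0,0.01,0,0,0],[0,0,0.02,0,0,0],[0,0,0.025,0,0,0],[0,0,0.025,0,0,0],[0,0,0.02,0,0,0],[0,0,0.01,0,0,0],[0,0,0,0,0,0],[0,0,0,0,0,0]]'
python3 - <<'E'
from h import *
f=[]
for i in range(4): a=grab('scene'); f.append(monitor.get_obs()['wrist_force'][2])
print(np.round(f,2),np.mean(f)); o=monitor.get_obs();print(o['ee_pos'],o['tcp_rot'],o['opening'])
E
```

```text
time: 10.8
ee_pos: [0.4966, -0.164, 0.1602]
tcp_rot: [180.0, -0.0, 71.9]
wrist_force: [0.5, -0.4, -1.5]
opening: 0.0588
time: 11.47
ee_pos: [0.5226, 0.0585, 0.1603]
tcp_rot: [180.0, -0.0, 90.2]
wrist_force: [0.3, -0.8, -0.6]
opening: 0.0587
time: 12.13
ee_pos: [0.5227, 0.0569, 0.0504]
tcp_rot: [-180.0, 0.0, 90.0]
wrist_force: [-0.1, 0.2, -0.6]
opening: 0.0584
[-0.29 -0.07 -1.87 -0.5 ] -0.680412918880364
[0.52350552 0.05716737 0.05157652] [ 1.79872083e+02 -1.33764522e-02  9.00578965e+01] 0.05872380422441215
```

```bash
python3 -m handwheel '[[0,0,0.006,0,0,0],[0,0,0.006,0,0,0],[0,0,0.006,0,0,0],[0,0,0.004,0,0,0],[0,0,0.003,0,0,0],[0,0,0,0,0,0],[0,0,0,0,0,0],[0,0,0,0,0,0]]'
```

```text
time: 13.0
ee_pos: [0.5226, 0.0571, 0.025]
tcp_rot: [-180.0, 0.0, 90.1]
wrist_force: [-1.2, -0.4, 0.0]
opening: 0.0589
```

```bash
python3 -m handwheel '[[0,0,0.001,0,0,0],[0,0,0,0,0,0],[0,0,0,0,0,0],[0,0,0,0,0,0],[0,0,0,0,0,0],[0,0,0,0,0,0],[0,0,0,0,0,0],[0,0,0,0,0,0]]'
python3 -m handwheel '[[0,0,0,0,0,0],[0,0,0,0,0,0],[0,0,0,0,0,0],[0,0,0,0,0,0],[0,0,0,0,0,0],[0,0,0,0,0,0],[0,0,0,0,0,0],[0,0,0,0,0,0]]' 0.75
python3 -m handwheel '[[0,0,-0.005,0,0,0],[0,0,-0.015,0,0,0],[0,0,-0.025,0,0,0],[0,0,-0.03,0,0,0],[0,0,-0.03,0,0,0],[0,0,-0.025,0,0,0],[0,0,-0.01,0,0,0],[0,0,0,0,0,0]]'
python3 -c "
from h import *
plan([.5273,-.316,.16],53.5,16)"
```

```text
time: 13.67
ee_pos: [0.5226, 0.0572, 0.0249]
tcp_rot: [180.0, -0.0, 90.1]
wrist_force: [-5.6, -0.4, 8.9]
opening: 0.0588
time: 14.33
ee_pos: [0.5227, 0.0571, 0.0241]
tcp_rot: [180.0, 0.0, 90.1]
wrist_force: [-0.8, 0.4, -0.5]
opening: 0.0747
time: 15.0
ee_pos: [0.5238, 0.0573, 0.167]
tcp_rot: [179.7, -0.0, 90.1]
wrist_force: [0.5, -1.0, -0.5]
opening: 0.0749
shift/row 0.0233 turn/row [ 0.02 -0.01  2.29]
[-0.0233, 0.0002, 0.0004, 0.02, -0.01, 2.29],
[-0.0233, 0.0011, 0.0004, 0.02, -0.01, 2.29],
[-0.0232, 0.002, 0.0004, 0.02, -0.01, 2.29],
[-0.0231, 0.003, 0.0004, 0.02, -0.01, 2.29],
[-0.023, 0.0039, 0.0004, 0.02, -0.01, 2.29],
[-0.0228, 0.0048, 0.0004, 0.02, -0.01, 2.29],
[-0.0226, 0.0057, 0.0004, 0.02, -0.01, 2.29],
[-0.0224, 0.0066, 0.0004, 0.02, -0.01, 2.29]

[-0.0221, 0.0075, 0.0004, 0.02, -0.01, 2.29],
[-0.0218, 0.0084, 0.0004, 0.02, -0.01, 2.29],
[-0.0214, 0.0092, 0.0004, 0.02, -0.01, 2.29],
[-0.021, 0.0101, 0.0004, 0.02, -0.01, 2.29],
[-0.0206, 0.0109, 0.0004, 0.02, -0.01, 2.29],
[-0.0202, 0.0117, 0.0004, 0.02, -0.01, 2.29],
[-0.0197, 0.0125, 0.0004, 0.02, -0.01, 2.29],
[-0.0192, 0.0133, 0.0004, 0.02, -0.01, 2.29]
```

```bash
python3 -m handwheel '[[-0.0233,0.0002,0,0,0,2.29],[-0.0233,0.0011,0,0,0,2.29],[-0.0232,0.002,0,0,0,2.29],[-0.0231,0.003,0,0,0,2.29],[-0.023,0.0039,0,0,0,2.29],[-0.0228,0.0048,0,0,0,2.29],[-0.0226,0.0057,0,0,0,2.29],[-0.0224,0.0066,0,0,0,2.29]]'
python3 -m handwheel '[[-0.0221,0.0075,0,0,0,2.29],[-0.0218,0.0084,0,0,0,2.29],[-0.0214,0.0092,0,0,0,2.29],[-0.021,0.0101,0,0,0,2.29],[-0.0206,0.0109,0,0,0,2.29],[-0.0202,0.0117,0,0,0,2.29],[-0.0197,0.0125,0,0,0,2.29],[-0.0192,0.0133,0,0,0,2.29]]'
python3 -m handwheel '[[0,0,0,0,0,0],[0,0,0.01,0,0,0],[0,0,0.012,0,0,0],[0,0,0.008,0,0,0],[0,0,0,0,0,0],[0,0,0,0,0,0],[0,0,0,0,0,0],[0,0,0,0,0,0]]'
python3 - <<'E'
from h import *
b=grab('top');o=monitor.get_obs();print(o['ee_pos'],o['tcp_rot'])
print(tins(b,[(301.5,203.5)]))
E
```

```text
time: 15.67
ee_pos: [0.5236, -0.1304, 0.1621]
tcp_rot: [-179.9, 0.0, 71.6]
wrist_force: [1.1, 0.1, -1.1]
opening: 0.0747
time: 16.33
ee_pos: [0.5251, -0.3168, 0.1619]
tcp_rot: [-179.9, 0.0, 53.3]
wrist_force: [0.0, -0.4, -0.1]
opening: 0.0746
time: 17.0
ee_pos: [0.5261, -0.3157, 0.1347]
tcp_rot: [179.9, -0.0, 53.5]
wrist_force: [-0.7, 0.3, 0.4]
opening: 0.0749
[ 0.52611275 -0.31586002  0.13480338] [ 1.79935348e+02 -6.71960717e-03  5.34500826e+01]
[[ 0.5905418  -0.24339997  0.098      32.26964951 39.59337234]]
```

```bash
python3 -m handwheel '[[0.0006,0.001,0.008,0,0,0],[0,0,0.01,0,0,0],[0,0,0.01,0,0,0],[0,0,0.008,0,0,0],[0,0,0.003,0,0,0],[0,0,0,0,0,0],[0,0,0,0,0,0],[0,0,0,0,0,0]]'
python3 -m handwheel '[[0,0,0,0,0,0],[0,0,0,0,0,0],[0,0,0,0,0,0],[0,0,0,0,0,0],[0,0,0,0,0,0],[0,0,0,0,0,0],[0,0,0,0,0,0],[0,0,0,0,0,0]]' -1 50
python3 -m handwheel '[[0,0,-0.005,0,0,0],[0,0,-0.015,0,0,0],[0,0,-0.02,0,0,0],[0,0,-0.02,0,0,0],[0,0,-0.005,0,0,0],[0,0,0,0,0,0],[0,0,0,0,0,0],[0,0,0,0,0,0]]'
python3 - <<'E'
from h import *
f=[]
for i in range(10): a=grab('scene'); f.append(monitor.get_obs()['wrist_force'][2])
print(np.round(f,2),np.mean(f)); o=monitor.get_obs();print(o['ee_pos'],o['tcp_rot'],o['opening'])
E
```

```text
time: 17.72
ee_pos: [0.5271, -0.3162, 0.0955]
tcp_rot: [180.0, -0.0, 53.4]
wrist_force: [0.2, 0.5, -0.3]
opening: 0.0747
time: 18.38
ee_pos: [0.5275, -0.3165, 0.0964]
tcp_rot: [179.9, -0.0, 53.4]
wrist_force: [-0.4, 0.4, 6.1]
opening: 0.0587
time: 19.05
ee_pos: [0.5265, -0.3158, 0.1585]
tcp_rot: [-179.9, 0.0, 53.4]
wrist_force: [-0.6, 0.0, -0.4]
opening: 0.0589
[-0.96 -1.09 -0.25 -0.31 -1.08 -1.39 -1.33 -0.45 -1.33 -0.64] -0.8821024400733849
[ 0.52694215 -0.31609244  0.1600361 ] [-1.79998439e+02  1.27303317e-03  5.34246971e+01] 0.058641025142708074
```

```bash
python3 -c "
from h import *
plan([.522,.157,.16],90,16)"
```

```text
shift/row 0.0296 turn/row [-0.    0.   -2.29]
[0.0236, -0.0179, 0.0, -0.0, 0.0, -2.29],
[0.0243, -0.0169, 0.0, -0.0, 0.0, -2.29],
[0.0249, -0.0159, 0.0, -0.0, 0.0, -2.29],
[0.0255, -0.0149, 0.0, -0.0, 0.0, -2.29],
[0.0261, -0.0139, 0.0, -0.0, 0.0, -2.29],
[0.0266, -0.0128, 0.0, -0.0, 0.0, -2.29],
[0.0271, -0.0118, 0.0, -0.0, 0.0, -2.29],
[0.0276, -0.0107, 0.0, -0.0, 0.0, -2.29]

[0.028, -0.0096, 0.0, -0.0, 0.0, -2.29],
[0.0283, -0.0084, 0.0, -0.0, 0.0, -2.29],
[0.0287, -0.0073, 0.0, -0.0, 0.0, -2.29],
[0.0289, -0.0062, 0.0, -0.0, 0.0, -2.29],
[0.0291, -0.005, 0.0, -0.0, 0.0, -2.29],
[0.0293, -0.0038, 0.0, -0.0, 0.0, -2.29],
[0.0294, -0.0027, 0.0, -0.0, 0.0, -2.29],
[0.0295, -0.0015, 0.0, -0.0, 0.0, -2.29]
```

```bash
python3 -m handwheel '[[0.0236,-0.0179,0,0,0,-2.29],[0.0243,-0.0169,0,0,0,-2.29],[0.0249,-0.0159,0,0,0,-2.29],[0.0255,-0.0149,0,0,0,-2.29],[0.0261,-0.0139,0,0,0,-2.29],[0.0266,-0.0128,0,0,0,-2.29],[0.0271,-0.0118,0,0,0,-2.29],[0.0276,-0.0107,0,0,0,-2.29]]'
python3 -m handwheel '[[0.028,-0.0096,0,0,0,-2.29],[0.0283,-0.0084,0,0,0,-2.29],[0.0287,-0.0073,0,0,0,-2.29],[0.0289,-0.0062,0,0,0,-2.29],[0.0291,-0.005,0,0,0,-2.29],[0.0293,-0.0038,0,0,0,-2.29],[0.0294,-0.0027,0,0,0,-2.29],[0.0295,-0.0015,0,0,0,-2.29]]'
python3 -m handwheel '[[0,0,0.01,0,0,0],[0,0,0.02,0,0,0],[0,0,0.025,0,0,0],[0,0,0.025,0,0,0],[0,0,0.02,0,0,0],[0,0,0.01,0,0,0],[0,0,0,0,0,0],[0,0,0,0,0,0]]'
python3 -m handwheel '[[0,0,0.006,0,0,0],[0,0,0.006,0,0,0],[0,0,0.006,0,0,0],[0,0,0.004,0,0,0],[0,0,0.002,0,0,0],[0,0,0,0,0,0],[0,0,0,0,0,0],[0,0,0,0,0,0]]'
```

```text
time: 20.22
ee_pos: [0.5242, -0.0782, 0.1603]
tcp_rot: [180.0, -0.0, 71.9]
wrist_force: [0.1, 0.7, -0.4]
opening: 0.059
time: 20.88
ee_pos: [0.5216, 0.1583, 0.1603]
tcp_rot: [180.0, -0.0, 90.2]
wrist_force: [0.1, -0.5, -0.2]
opening: 0.0592
time: 21.55
ee_pos: [0.5218, 0.1567, 0.0505]
tcp_rot: [-180.0, 0.0, 90.0]
wrist_force: [1.0, 0.5, -0.8]
opening: 0.059
time: 22.22
ee_pos: [0.5219, 0.1569, 0.0263]
tcp_rot: [180.0, -0.0, 90.1]
wrist_force: [0.5, -0.2, -0.6]
opening: 0.059
```

```bash
python3 -m handwheel '[[0,0,0.001,0,0,0],[0,0,0.001,0,0,0],[0,0,0,0,0,0],[0,0,0,0,0,0],[0,0,0,0,0,0],[0,0,0,0,0,0],[0,0,0,0,0,0],[0,0,0,0,0,0]]'
python3 -m handwheel '[[0,0,0,0,0,0],[0,0,0,0,0,0],[0,0,0,0,0,0],[0,0,0,0,0,0],[0,0,0,0,0,0],[0,0,0,0,0,0],[0,0,0,0,0,0],[0,0,0,0,0,0]]' 0.75
python3 -m handwheel '[[0,0,-0.005,0,0,0],[0,0,-0.015,0,0,0],[0,0,-0.025,0,0,0],[0,0,-0.03,0,0,0],[0,0,-0.03,0,0,0],[0,0,-0.025,0,0,0],[0,0,-0.01,0,0,0],[0,0,0,0,0,0]]'
python3 -c "
from h import *
plan([.572,-.243,.165],53.5,16)"
```

```text
time: 22.88
ee_pos: [0.522, 0.157, 0.0253]
tcp_rot: [179.9, -0.0, 90.1]
wrist_force: [-2.7, -1.2, 8.9]
opening: 0.059
time: 23.55
ee_pos: [0.5218, 0.1568, 0.024]
tcp_rot: [-180.0, 0.0, 90.1]
wrist_force: [-1.4, 0.3, 0.6]
opening: 0.0747
time: 24.22
ee_pos: [0.5229, 0.1572, 0.167]
tcp_rot: [179.7, -0.1, 90.1]
wrist_force: [0.1, 1.1, 0.2]
opening: 0.0747
shift/row 0.0252 turn/row [ 0.01 -0.01  2.29]
[-0.025, 0.003, 0.0001, 0.01, -0.01, 2.29],
[-0.0249, 0.004, 0.0001, 0.01, -0.01, 2.29],
[-0.0247, 0.005, 0.0001, 0.01, -0.01, 2.29],
[-0.0245, 0.006, 0.0001, 0.01, -0.01, 2.29],
[-0.0242, 0.007, 0.0001, 0.01, -0.01, 2.29],
[-0.0239, 0.0079, 0.0001, 0.01, -0.01, 2.29],
[-0.0236, 0.0089, 0.0001, 0.01, -0.01, 2.29],
[-0.0232, 0.0098, 0.0001, 0.01, -0.01, 2.29]

[-0.0228, 0.0107, 0.0001, 0.01, -0.01, 2.29],
[-0.0224, 0.0116, 0.0001, 0.01, -0.01, 2.29],
[-0.0219, 0.0125, 0.0001, 0.01, -0.01, 2.29],
[-0.0214, 0.0134, 0.0001, 0.01, -0.01, 2.29],
[-0.0208, 0.0142, 0.0001, 0.01, -0.01, 2.29],
[-0.0202, 0.015, 0.0001, 0.01, -0.01, 2.29],
[-0.0196, 0.0158, 0.0001, 0.01, -0.01, 2.29],
[-0.019, 0.0166, 0.0001, 0.01, -0.01, 2.29]
```

```bash
python3 -m handwheel '[[-0.025,0.003,0,0,0,2.29],[-0.0249,0.004,0,0,0,2.29],[-0.0247,0.005,0,0,0,2.29],[-0.0245,0.006,0,0,0,2.29],[-0.0242,0.007,0,0,0,2.29],[-0.0239,0.0079,0,0,0,2.29],[-0.0236,0.0089,0,0,0,2.29],[-0.0232,0.0098,0,0,0,2.29]]'
python3 -m handwheel '[[-0.0228,0.0107,0,0,0,2.29],[-0.0224,0.0116,0,0,0,2.29],[-0.0219,0.0125,0,0,0,2.29],[-0.0214,0.0134,0,0,0,2.29],[-0.0208,0.0142,0,0,0,2.29],[-0.0202,0.015,0,0,0,2.29],[-0.0196,0.0158,0,0,0,2.29],[-0.019,0.0166,0,0,0,2.29]]'
python3 -m handwheel '[[0,0,0,0,0,0],[0,0,0.01,0,0,0],[0,0,0.012,0,0,0],[0,0,0.008,0,0,0],[0,0,0,0,0,0],[0,0,0,0,0,0],[0,0,0,0,0,0],[0,0,0,0,0,0]]'
python3 - <<'E'
from h import *
b=grab('scene');cv2.imwrite('pics/c4.png',cv2.resize(b['img'][130:330,120:390],None,fx=2.8,fy=2.8)[:,:,::-1])
E
```

```text
time: 24.88
ee_pos: [0.5455, -0.0445, 0.1621]
tcp_rot: [-179.9, 0.0, 71.6]
wrist_force: [0.6, -0.9, 0.9]
opening: 0.0744
time: 25.55
ee_pos: [0.5698, -0.2445, 0.1619]
tcp_rot: [-179.9, 0.0, 53.3]
wrist_force: [0.1, 0.1, 0.8]
opening: 0.0748
time: 26.22
ee_pos: [0.5706, -0.2431, 0.1347]
tcp_rot: [179.9, -0.0, 53.5]
wrist_force: [1.2, 0.0, -0.1]
opening: 0.0749
```

View pics/c4.png

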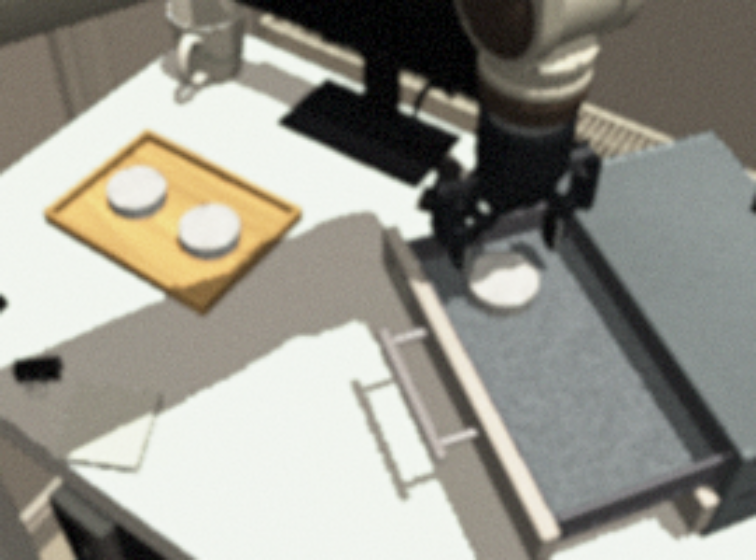

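Both light tins lie flat in the tray at (137,190) and (209,230). The gripper is over the third tin at (503,280).

```bash
python3 -m handwheel '[[0.0006,0.001,0.008,0,0,0],[0,0,0.01,0,0,0],[0,0,0.01,0,0,0],[0,0,0.008,0,0,0],[0,0,0.003,0,0,0],[0,0,0,0,0,0],[0,0,0,0,0,0],[0,0,0,0,0,0]]'
python3 -m handwheel '[[0,0,0,0,0,0],[0,0,0,0,0,0],[0,0,0,0,0,0],[0,0,0,0,0,0],[0,0,0,0,0,0],[0,0,0,0,0,0],[0,0,0,0,0,0],[0,0,0,0,0,0]]' -1 60
python3 -m handwheel '[[0,0,-0.005,0,0,0],[0,0,-0.015,0,0,0],[0,0,-0.02,0,0,0],[0,0,-0.02,0,0,0],[0,0,-0.005,0,0,0],[0,0,0,0,0,0],[0,0,0,0,0,0],[0,0,0,0,0,0]]'
python3 - <<'E'
from h import *
f=[]
for i in range(10): a=grab('scene'); f.append(monitor.get_obs()['wrist_force'][2])
print(np.round(f,2),np.mean(f)); o=monitor.get_obs();print(o['ee_pos'],o['tcp_rot'],o['opening'])
E
```

```text
time: 26.93
ee_pos: [0.5717, -0.2437, 0.0955]
tcp_rot: [180.0, -0.0, 53.4]
wrist_force: [-0.5, -0.3, -0.1]
opening: 0.075
time: 27.6
ee_pos: [0.5721, -0.2439, 0.0965]
tcp_rot: [179.9, -0.0, 53.4]
wrist_force: [0.1, 0.0, 6.3]
opening: 0.0584
time: 28.27
ee_pos: [0.571, -0.2433, 0.1584]
tcp_rot: [-179.9, 0.0, 53.4]
wrist_force: [-1.0, 0.3, -3.1]
opening: 0.0585
[-3.52 -2.4  -3.1  -2.91 -2.8  -3.62 -3.31 -2.79 -2.77 -2.56] -2.9779690575830173
[ 0.57145127 -0.24357423  0.1600112 ] [-1.79996971e+02  2.94945179e-03  5.34226812e+01] 0.058234510806942454
```

The load is 2.98 N, so this is the full tin. I'll raise it.

```bash
python3 -m handwheel '[[0,0,-0.01,0,0,0],[0,0,-0.02,0,0,0],[0,0,-0.025,0,0,0],[0,0,-0.025,0,0,0],[0,0,-0.02,0,0,0],[0,0,-0.015,0,0,0],[0,0,-0.005,0,0,0],[0,0,0,0,0,0]]'
python3 -m handwheel '[[0,-0.01,0,0,0,0],[0,-0.02,0,0,0,0],[0,-0.02,0,0,0,0],[0,-0.02,0,0,0,0],[0,-0.01,0,0,0,0],[0,0,0,0,0,0],[0,0,0,0,0,0],[0,0,0,0,0,0]]'
python3 -m handwheel '[[0,0,0,0,0,0],[0,0,0,0,0,0],[0,0,0,0,0,0],[0,0,0,0,0,0],[0,0,0,0,0,0],[0,0,0,0,0,0],[0,0,0,0,0,0],[0,0,0,0,0,0]]'
python3 - <<'E'
from h import *
a=grab('scene');b=grab('top')
cv2.imwrite('pics/c5.png',np.hstack([a['img'],b['img']][:1]+[b['img'][:,90:370]])[:,:,::-1])
P=cloud(a)
for x,y in((.522,.057),(.522,.157)):
    q=P[(np.hypot(P[...,0]-x,P[...,1]-y)<.028)];print(np.percentile(q[:,2],[2,50,98]).round(4))
q=P[(np.hypot(P[...,0]-monitor.get_obs()['ee_pos'][0],P[...,1]-monitor.get_obs()['ee_pos'][1])<.03)&(P[...,2]>.15)&(P[...,2]<.4)];print(len(q))
print(monitor.get_obs()['ee_pos'],monitor.get_obs()['wrist_force'],monitor.get_obs()['opening'])
E
```

```text
time: 29.43
ee_pos: [0.5719, -0.2437, 0.282]
tcp_rot: [179.8, -0.0, 53.4]
wrist_force: [-0.1, -0.1, -3.6]
opening: 0.059
time: 30.1
ee_pos: [0.5075, -0.1961, 0.2794]
tcp_rot: [-180.0, 0.0, 53.4]
wrist_force: [0.6, 0.3, -2.6]
opening: 0.0586
time: 30.77
ee_pos: [0.5072, -0.1959, 0.2801]
tcp_rot: [180.0, 0.0, 53.4]
wrist_force: [0.6, -0.3, -2.4]
opening: 0.0584
[0.0081 0.0261 0.0288]
[0.0223 0.0261 0.0286]
988
[ 0.50722502 -0.19584985  0.2801172 ] [ 0.1255982  -1.74415006 -4.14111557] 0.05842586747735879
```

View pics/c5.png

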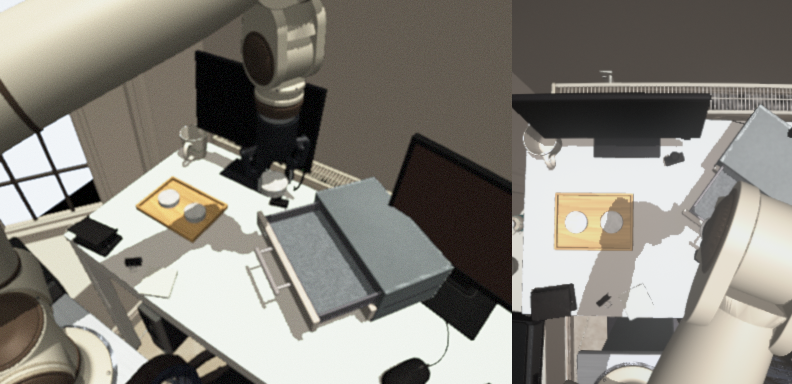

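The third tin is held level at scene pixel (275,182) and the drawer is empty. The two light tins lie flat in the tray at (169,198) and (195,212), with lid tops at about 26 mm. The mug is where it was.

```bash
python3 -c "
from h import *
print(order.job_done())"
```

```text
the job is handed in; nothing more can be done
None
```

The job is handed in at about 31 s of the 72 s allowed. No verdict was reported, so success rests on my own checks.

- **Drawer:** I pulled the top drawer open by its bar. The tool travelled about 14.5 cm and the drawer looks open in the pictures.
- **Weighing:** The tin on the right and the middle one each read about 0.9 N when lifted. The left one read 2.98 N, so it is the full tin. Single force readings scattered by about 0.6 N, but the averages were clearly apart.
- **Tray:** Both light tins were set down in the tray and let go. Their lid tops measure about 26 mm above the desk, against 27 mm expected, and they look flat.
- **Full tin:** The tool holding it is level at 28 cm height, and the tin hangs clear of everything, still gripped at 60 N.
- **Bystanders:** The mug looks unmoved in the last picture. I never clearly identified the rubber stamp, and only took an object about 70 mm high by the unit to be it. The arm did not go near that object.
- **Disagreement:** The two cameras placed the tray about 8 mm apart sideways. I used a middle value, and there was room to spare.
- **Forces on the way:** When the drawer reached its stop, the wrist force rose to about 98 N, under the 120 N limit. Setting each tin down pressed up to about 10 N on the tool.

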